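Shift the bench shaker into fast gear and start it

ROBOT

A 6-joint arm with a two-finger parallel gripper is mounted at the origin on a cart in front of the work surface, level with it; the furniture and walls round the work are solid. World frame = base frame: x ahead of the robot, y to its left, z up, the work surface at z = 0. Lengths are in mm, angles in rad, forces in N, time in s.
With the tool pointing down it reaches from about 400 to 925 mm from the base axis. Payload 12.5 kg.
Tool frame: the origin (TCP) lies midway between the tips of the shut fingers; the grasp point (between the pads) lies 19 mm behind it; z points along the fingers, y is the line along which they close (so a half turn about z gives the same grasp; the last joint's range is limited). The gripper opens to 95 mm and grips with 3 to 60 N. Pads are 20 mm wide; open, the fingers measure 119 mm over their backs; the gripper's body (75 mm by 180 mm) begins 59 mm behind the grasp point.
Start: joints at [1.24, 0.491, 1.559, -0, 1.092, -0.106], TCP at [139.301, 609.296, 214.661] pointing down, gripper open.
Joint ranges: [-3.1, 3.1], [-0.84, 2.19], [0.05, 2.79], [-1.13, 4.28], [0.06, 2.93], [-2.69, 2.69]. Speed limits (rad/s): [2.22, 2.22, 2.79, 3.14, 3.14, 3.14].

INTERFACE

Orientations are given as [roll, pitch, yaw] about the fixed x, y, z axes, in that order (R = Rz(yaw) Ry(pitch) Rx(roll)).
In Python, from cell import state, read_camera, camera_info, env gives the robot as it stands.
- The arm moves only by the tool move_arm, never from a script. Its argument "commands" is a list of rows, each a list of 3 entries, a list of its own where there are three numbers: the shift along the world's x, y, z in cm, then the turn, a rotation vector about the world's x, y, z in degrees, then the opening, from 0 (shut) to 1 (fully open). A call has 1 to 10 rows; each row shifts and turns the commanded pose from where the row before left it; what a row does not reach is not made up. A row lasts 1/10 s, in which the tool goes at most 50 mm and 8.59 degrees, less where a joint would pass 70% of its speed; a pose out of reach is approached as far as the arm can. A call with a gripper value outside its range is refused whole. The fingers move at their own pace and stop on an object; the grip force is fixed at half the most. Time passes only in rows, so rows that do not move let the fingers close. It gives the time, the measured TCP pose, the force, the opening and the grip force at its end, in the units of the state.
- state(): the state, without advancing time (a new reading comes with each control period).
- read_camera(name): name is "side" or "top" or "wrist"; returns the picture (400x640x3 uint8, blue, green, red); there is no depth.
- camera_info(name): a dict with "K" (3x3 intrinsics, pixels), "cam_to_world" (4x4, takes a point from camera to world coordinates). Camera axes: x right, y down, z forward; pixel columns grow to the right and rows downward; lengths in mm; the calibration is good to about 2 mm. A picture is of the moment at which its call begins: read the wrist's pose just before it. camera_info takes no time and is no camera call; for the wrist camera it gives the pose at the moment of the call.
- env.job_done(): hands the job in; it is judged then, once.
The state is a dict: "t": time; "joints": joint angles; "qvel": joint speeds; "tau": joint torques, N m; "eef_pos": TCP position; "tcp_rot": TCP orientation; "ft_force": force on the tool from outside, world axes, zero at the start; "moment": the same for the moment, N m; "opening": opening from 0.0 (shut) to 1.0 (fully open); "grip_force": force on a finger pad.
Only numpy, scipy, OpenCV 4.12 (cv2) and the standard library are available. Lean on these libraries where they do the work, as an engineer would, in place of code of your own. Each camera call takes 0.05 s, during which the arm holds its last target. There are 200 camera calls.

TASK

Push the orange gear lever of the bench shaker away from you, on past the slow-gear detent, until it sits at the far stop (fast gear); then press the green start button right down and let it come up. Use only the fingertips: push the lever and do not pinch it, leave the red stop button alone, and leave the beaker on the platform and the petri dish and jar round the shaker where they are.

Things in the scene. Friction and masses are not known exactly. Their poses are not given: they have to be found in the camera images.
- shaker: bench shaker, fixed: grey housing 160 (its x) x 300 (its y) x 60 mm high. Origin: centre of its underside; x points from its front to its back (roughly away from the robot), y to its left, z up. Square platform at its left, top 72 mm up; black control panel at its right with the lever (y = -35 mm) and two buttons. Dots beside the slot: red = off, one white = slow, two white = fast
- gear_lever (a joint): upright lever that slides along the shaker's +x in a straight slot. 0 = off, at the front; 0.033 m = slow gear, a spring detent (5 mm of play); 0.066 m = fast gear, the far stop. Let go between 0.015 and 0.051 it springs back to slow, beyond 0.055 on to the far stop. Takes up to 8 N to push past slow, and as much to leave off. Paddle at x = -23 mm of the shaker when off, +43 mm when fast
- lever_grip (a point): centre of the lever's upright orange paddle, 105 mm above the bench, y = -35 mm of the shaker. The paddle is 36 mm wide (shaker's y), 16 mm thick (along the travel) and 34 mm tall (88 to 122 mm above the bench), on a 10 mm steel rod; push on its front face. Force from the fingers on the front half and the back half of its thickness at once counts as pinching
- start_button (a joint): green start button's travel: 0 up, 0.006 m right down; springs back; right down takes about 4 N
- start_button_top (a point): centre of the top face of the green start button, 28 mm across, on the panel at x = -20 mm, y = -110 mm of the shaker; pressed straight down
- stop_button (a joint): red stop button's travel: 0 up, 0.006 m right down
- stop_button_top (a point): centre of the top face of the red stop button, 28 mm across, 66 mm behind the green one (shaker's +x); not to be pressed
- small_beaker: small clear beaker, 45 mm across, 55 mm high, loose on the shaker's platform; origin at the centre of its underside
- orange_jar: clear jar with an orange cap, 52 mm across, 87 mm high, loose on the bench behind the shaker; origin at the centre of its underside
- petri_dish: clear petri dish, 67 mm across, 12 mm high, loose on the bench in front of the shaker; origin at the centre of its underside
- funnel_stand: cream lab stand with a tap funnel, fixed furniture to the right of the shaker, 200 x 170 mm at the base, 381 mm high; origin at the centre of its underside. Only an obstacle: pass over or in front of it
Things that resemble listed ones, but are neither listed nor needed, are in the scene too. Leave any blue look-alike of the orange_jar alone.

How it is judged:
By the outcome, as a careful person would: the job done as asked, in the order asked, and still so for the second after the job is handed in, with the robot touching nothing.
It also fails if it takes over 45 s, if anything falls off the work surface, if the arm or the gripper's body presses on something with over 40 N, if the wrist force passes 120 N, or if a joint passes its speed limit or range.

## Working session

There is one attempt and no reset: what is moved stays moved. The work goes in short steps, Python scripts to look and compute and a tool call to move; the robot and the scene stay as the last step left them, time stands still between calls to the robot, and variables do not carry over. Pictures are saved under pics/ and viewed, at most 10 in all, crops included, and the job is handed in when it is done.

Besides the shell and the picture viewer there is one more tool, called as name([rows], argument=value, ...), one row to a line, values as JSON. move_arm: Moves the arm, as the interface text tells. Its arguments: {"type":"object","properties":{"commands":{"type":"array"}},"required":["commands"]}

```bash
mkdir -p pics; python3 - <<'E'
from cell import *
import cv2
for n in("top","side"):
    cv2.imwrite(f"pics/{n}0.png",read_camera(n)); i=camera_info(n); print(n,i["K"],i["cam_to_world"])
s=state(); print(s["t"],s["eef_pos"],s["tcp_rot"],s["ft_force"],s["opening"])
E
```

```text
top [[488.07966932   0.         322.64968149]
 [  0.         488.07966932 201.94670623]
 [  0.           0.           1.        ]] [[-2.21919910e-02 -9.92037323e-01  1.23973645e-01  3.86083319e+02]
 [-9.99751153e-01  2.23020487e-02 -5.00137902e-04  5.41203762e+01]
 [-2.26871081e-03 -1.23953894e-01 -9.92285385e-01  1.23551651e+03]
 [ 0.00000000e+00  0.00000000e+00  0.00000000e+00  1.00000000e+00]]
side [[417.17236208   0.         321.72033565]
 [  0.         417.17236208 206.39821908]
 [  0.           0.           1.        ]] [[ 5.90302370e-01 -7.07881994e-01  3.87873942e-01  9.66249078e+01]
 [-8.07077668e-01 -5.09882476e-01  2.97733940e-01 -2.62385458e+02]
 [-1.29903691e-02 -4.88797447e-01 -8.72300583e-01  1.04755374e+03]
 [ 0.00000000e+00  0.00000000e+00  0.00000000e+00  1.00000000e+00]]
0.1 [139.21797726 609.06558408 214.12249103] [-3.14057394e+00 -1.40364278e-04  2.91678533e+00] [ 0.07877092  0.2746752  -0.32901603] 0.9998095462391383
```

View pics/top0.png

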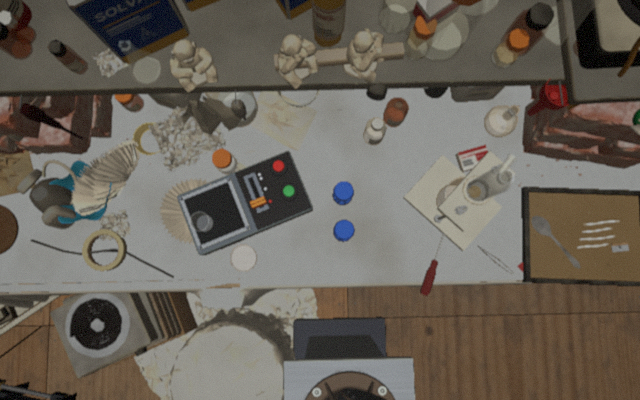

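View pics/side0.png

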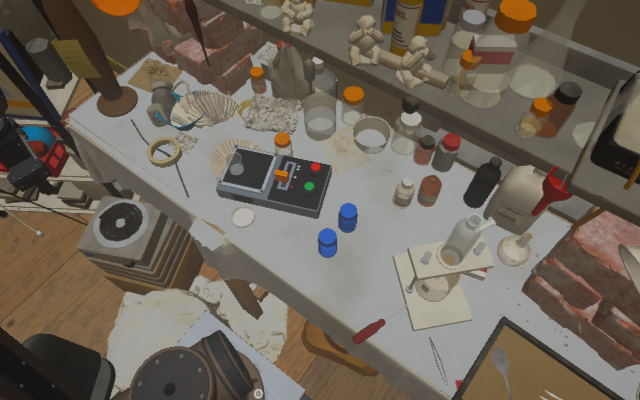

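The top view shows the shaker centred near (245,200): orange lever (258,203), green button (289,191) and red button (279,166). The petri dish is at (244,258) and the jar at (222,158). The side view shows the lever at (282,175), green at (309,186) and red at (315,168).

```bash
cat > h.py <<'E'
import numpy as np,cv2
from cell import *
def ray(n,uv):
    i=camera_info(n);T=np.array(i["cam_to_world"]);d=T[:3,:3]@np.linalg.solve(i["K"],[*uv,1]);return T[:3,3],d/np.linalg.norm(d)
def plane(n,uv,z):
    o,d=ray(n,uv);return o+d*(z-o[2])/d[2]
def tri(a,b):
    A=np.zeros((3,3));v=np.zeros(3);R=[ray("top",a),ray("side",b)]
    for o,d in R:
        P=np.eye(3)-np.outer(d,d);A+=P;v+=P@o
    p=np.linalg.solve(A,v);return p,[np.linalg.norm((np.eye(3)-np.outer(d,d))@(p-o)) for o,d in R][0]
H={"green":(45,75),"red":(-6,5),"orange":(9,20)}
def blob(im,c,seed,r=22):
    hsv=cv2.cvtColor(im,cv2.COLOR_BGR2HSV).astype(int);h=hsv[...,0];h=np.where(h>170,h-180,h);lo,hi=H[c]
    m=((h>=lo)&(h<=hi)&(hsv[...,1]>150)&(hsv[...,2]>80)).astype(np.uint8)
    n,l,s,ce=cv2.connectedComponentsWithStats(m)
    k=min((k for k in range(1,n) if s[k,4]>8),key=lambda k:np.hypot(*(ce[k]-seed)));return ce[k],s[k]
E
python3 - <<'E'
from h import *
I={n:cv2.imread(f"pics/{n}0.png") for n in("top","side")}
S={"green":((289,191),(309,186)),"red":((279,166),(315,168)),"orange":((258,203),(282,175))}
P={}
for c,(a,b) in S.items():
    x,s=blob(I["top"],c,a);y,q=blob(I["side"],c,b);P[c],e=tri(x,y);print(c,x,s,y,q,P[c].round(1),round(e,1))
d=P["red"]-P["green"];print(np.hypot(*d[:2]),np.degrees(np.arctan2(d[1],d[0])))
print("petri",plane("top",(244,258),12),"jar",plane("top",(222,158),87))
cv2.imwrite("pics/crop.png",np.hstack([cv2.resize(I["top"][130:280,170:330],None,fx=2.4,fy=2.4,interpolation=2),cv2.resize(I["side"][130:280,200:360],None,fx=2.4,fy=2.4,interpolation=2)]))
E
```

```text
Traceback (most recent call last):
  File "h.py", line 17, in blob
    k=min((k for k in range(1,n) if s[k,4]>8),key=lambda k:np.hypot(*(ce[k]-seed)));return ce[k],s[k]
ValueError: min() iterable argument is empty
```

```bash
sed -i 's/"green":(45,75)/"green":(45,90)/; s/hsv\[...,1\]>150/hsv[...,1]>130/' h.py
cat > m.py <<'E'
from h import *
I={n:cv2.imread(f"pics/{n}0.png") for n in("top","side")}
cv2.imwrite("pics/crop.png",np.hstack([cv2.resize(I["top"][130:280,170:330],None,fx=2.4,fy=2.4,interpolation=2),cv2.resize(I["side"][130:280,200:360],None,fx=2.4,fy=2.4,interpolation=2)]))
S={"green":((289,191),(309,186)),"red":((279,166),(315,168)),"orange":((258,203),(282,175))}
for c,(a,b) in S.items(): print(c,[cv2.cvtColor(I[n],cv2.COLOR_BGR2HSV)[p[1],p[0]] for n,p in(("top",a),("side",b))])
P={}
for c,(a,b) in S.items():
    x,s=blob(I["top"],c,a);y,q=blob(I["side"],c,b);P[c],e=tri(x,y);print(c,x,s,y,q,P[c].round(1),round(e,1))
d=P["red"]-P["green"];print(np.hypot(*d[:2]),np.degrees(np.arctan2(d[1],d[0])))
print("petri",plane("top",(244,258),12),"jar",plane("top",(222,158),87))
E
python3 m.py
```

```text
green [array([ 65, 136, 157], dtype=uint8), array([ 68, 183, 155], dtype=uint8)]
red [array([  1, 187, 176], dtype=uint8), array([  1, 209, 198], dtype=uint8)]
orange [array([ 17, 184, 173], dtype=uint8), array([ 16, 242, 193], dtype=uint8)]
green [288.31914894 190.5106383 ] [283 185  11  12  94] [308.6875   185.671875] [304 182  10   8  64] [559.8 135.6  78.2] 0.5
red [278.1        165.44166667] [272 160  13  12 120] [315.32876712 166.64383562] [311 163  10   9  73] [622.  159.4  76.2] 0.3
orange [257.8046875 201.8828125] [250 197  17  12 128] [281.29787234 175.43262411] [274 170  15  12 141] [530.8 205.6 102.7] 0.5
66.6521808370417 20.9815849125918
petri [402.6451807  252.53064366  12.        ] jar [641.24986802 292.63650958  87.        ]
```

View pics/crop.png

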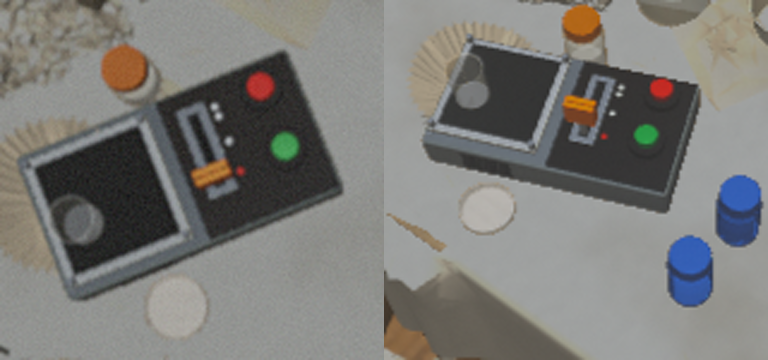

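The crop confirms the lever is at off, beside the red dot. Yaw is about 21° and the shaker origin about (539,245.5). Next I move, with the fingers shut, above the spot in front of the paddle, at shaker (-66,-35).

move_arm([
  [[2.5,-3,0],[0,0,2.5],0],
  [[2.5,-3,0],[0,0,2.5],0],
  [[2.5,-3,0],[0,0,2.5],0],
  [[2.5,-3,0],[0,0,2.5],0],
  [[2.5,-3,0],[0,0,2.5],0],
  [[2.5,-3,0],[0,0,2.5],0],
  [[2.5,-3,0],[0,0,2.5],0],
  [[2.5,-3,0],[0,0,2.5],0],
  [[2.5,-3,0],[0,0,2.5],0],
  [[2.5,-3,0],[0,0,2.5],0],
])

```text
t: 1.1
eef_pos: [390.0, 307.9, 214.6]
tcp_rot: [3.142, -0.0, -2.928]
ft_force: [1.0, 0.1, -0.1]
opening: 0.216
grip_force: 0.0
```

move_arm([
  [[2.5,-3,0],[0,0,2.5],0],
  [[2.5,-3,0],[0,0,2.5],0],
  [[2.5,-3,0],[0,0,2.5],0],
  [[2.5,-3,0],[0,0,1.4],0],
  [[0,0,0],[0,0,0],0],
  [[0,0,0],[0,0,0],0],
])

```text
t: 1.7
eef_pos: [489.3, 188.8, 214.3]
tcp_rot: [3.141, -0.001, -2.777]
ft_force: [0.2, 0.0, 0.5]
opening: 0.003
grip_force: 0.0
```

move_arm([
  [[0,0,-3],[0,0,0],0],
  [[0,0,-3],[0,0,0],0],
  [[0,0,-3],[0,0,0],0],
  [[0,0,-2],[0,0,0],0],
  [[0,0,-0.9],[0,0,0],0],
  [[0,0,0],[0,0,0],0],
  [[0,0,0],[0,0,0],0],
])

```text
t: 2.4
eef_pos: [489.4, 189.8, 96.4]
tcp_rot: [3.142, 0.001, -2.774]
ft_force: [0.2, 0.2, -0.1]
opening: 0.005
grip_force: 0.0
```

```bash
cat > look.py <<'E'
import sys
from h import *
k=sys.argv[1];I={n:read_camera(n) for n in("top","side","wrist")};s=state()
cv2.imwrite(f"pics/c{k}.png",np.hstack([cv2.resize(I["top"][130:280,210:340],None,fx=2,fy=2,interpolation=2),cv2.resize(I["side"][130:280,220:350],None,fx=2,fy=2,interpolation=2),I["wrist"][::2,::2][:200].repeat(1,0) if 0 else cv2.resize(I["wrist"],(270,169)) if 0 else cv2.copyMakeBorder(cv2.resize(I["wrist"],(270,169)),0,131,0,0,0)]))
print(s["t"],np.round(s["eef_pos"],1),np.round(s["ft_force"],1))
E
python3 look.py 1
```

```text
2.55 [489.7 189.5  96.7] [0.8 0.7 0.1]
```

View pics/c1.png

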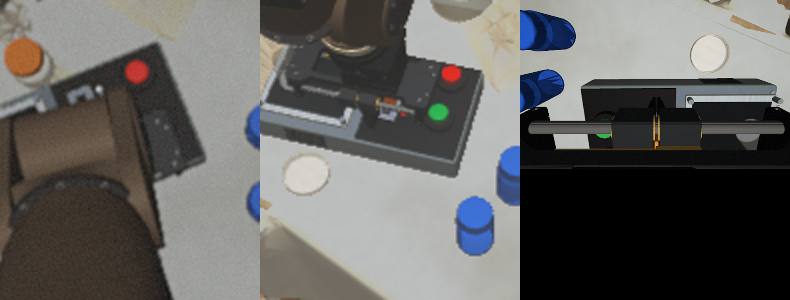

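The side view shows the fingers just in front of the orange paddle (about 388,105 in the crop), clear of everything else. Now I push along shaker +x = (0.934, 0.358).

move_arm([
  [[0.93,0.36,0],[0,0,0],0],
  [[0.93,0.36,0],[0,0,0],0],
  [[0.47,0.18,0],[0,0,0],0],
  [[0.47,0.18,0],[0,0,0],0],
  [[0.47,0.18,0],[0,0,0],0],
  [[0.47,0.18,0],[0,0,0],0],
])

```text
t: 3.15
eef_pos: [526.2, 203.6, 95.4]
tcp_rot: [3.141, -0.003, -2.775]
ft_force: [-4.3, -0.6, 0.7]
opening: 0.003
grip_force: 2.4
```

move_arm([
  [[0.47,0.18,0],[0,0,0],0],
  [[0.47,0.18,0],[0,0,0],0],
  [[0.47,0.18,0],[0,0,0],0],
  [[0.47,0.18,0],[0,0,0],0],
  [[0.47,0.18,0],[0,0,0],0],
])

```text
t: 3.65
eef_pos: [549.6, 212.7, 95.4]
tcp_rot: [3.141, -0.003, -2.775]
ft_force: [-9.8, -1.3, 4.2]
opening: 0.004
grip_force: 4.5
```

move_arm([
  [[0.47,0.18,0],[0,0,0],0],
  [[0.47,0.18,0],[0,0,0],0],
  [[0.47,0.18,0],[0,0,0],0],
  [[0.47,0.18,0],[0,0,0],0],
])

```text
t: 4.05
eef_pos: [568.9, 220.1, 95.3]
tcp_rot: [3.141, -0.001, -2.775]
ft_force: [-5.7, 0.1, -0.3]
opening: 0.009
grip_force: 2.4
```

move_arm([
  [[0.19,0.07,0],[0,0,0],0],
  [[0.19,0.07,0],[0,0,0],0],
])

```text
t: 4.25
eef_pos: [572.3, 221.3, 95.4]
tcp_rot: [3.141, -0.002, -2.775]
ft_force: [-11.8, -3.4, 6.3]
opening: 0.005
grip_force: 6.1
```

move_arm([
  [[0.14,0.05,0],[0,0,0],0],
])

```text
t: 4.35
eef_pos: [572.4, 221.3, 95.4]
tcp_rot: [3.141, -0.005, -2.774]
ft_force: [-16.9, -6.6, 9.5]
opening: 0.007
grip_force: 9.0
```

move_arm([
  [[0.14,0.05,0],[0,0,0],0],
])

```text
t: 4.45
eef_pos: [572.5, 221.3, 95.4]
tcp_rot: [3.141, -0.008, -2.774]
ft_force: [-23.8, -8.5, 14.3]
opening: 0.003
grip_force: 12.6
```

Force is rising with no movement, so the lever is at the far stop. I back straight off, lift and look.

move_arm([
  [[-0.93,-0.36,0],[0,0,0],0],
  [[-0.93,-0.36,0],[0,0,0],0],
  [[-0.93,-0.36,0],[0,0,0],0],
  [[-0.93,-0.36,0],[0,0,0],0],
  [[-0.93,-0.36,0],[0,0,0],0],
  [[0,0,3],[0,0,0],0],
  [[0,0,3],[0,0,0],0],
  [[1,-2.2,0],[0,0,0],0],
  [[1,-2.3,0],[0,0,0],0],
  [[1,-2.3,0],[0,0,0],0],
])

```text
t: 5.45
eef_pos: [559.0, 135.6, 156.1]
tcp_rot: [-3.141, 0.001, -2.774]
ft_force: [1.1, 0.5, 0.0]
opening: 0.007
grip_force: 0.0
```

move_arm([
  [[0,0,0],[0,0,0],0],
  [[0,0,0],[0,0,0],0],
])

```text
t: 5.65
eef_pos: [558.8, 136.1, 155.6]
tcp_rot: [3.141, 0.0, -2.776]
ft_force: [0.3, 0.5, 0.6]
opening: 0.003
grip_force: 0.0
```

```bash
python3 look.py 2
```

```text
5.8 [558.6 137.  155.7] [0.4 0.7 0.1]
```

View pics/c2.png

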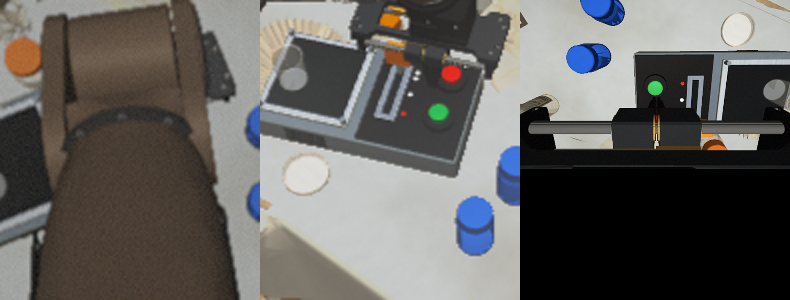

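The side view shows the lever at the far end of its slot (about 398,55). Beaker, dish and jar haven't moved, and the fingertips line up with the green button. Pressing it now.

move_arm([
  [[0,0,-2.5],[0,0,0],0],
  [[0,0,-2.5],[0,0,0],0],
  [[0,0,-1.5],[0,0,0],0],
  [[0,0,-0.5],[0,0,0],0],
  [[0,0,-0.5],[0,0,0],0],
  [[0,0,0],[0,0,0],0],
])

```text
t: 6.4
eef_pos: [559.1, 136.7, 80.9]
tcp_rot: [3.141, 0.0, -2.774]
ft_force: [-0.8, 0.5, 1.2]
opening: 0.005
grip_force: 0.8
```

move_arm([
  [[0,0,-0.2],[0,0,0],0],
  [[0,0,-0.2],[0,0,0],0],
])

```text
t: 6.6
eef_pos: [559.4, 136.5, 77.4]
tcp_rot: [-3.141, 0.001, -2.775]
ft_force: [-1.3, 2.0, 3.1]
opening: 0.007
grip_force: 1.7
```

move_arm([
  [[0,0,-0.2],[0,0,0],0],
])

```text
t: 6.7
eef_pos: [559.6, 136.5, 75.7]
tcp_rot: [-3.141, 0.002, -2.775]
ft_force: [-7.7, 1.2, 33.2]
opening: 0.005
grip_force: 16.3
```

move_arm([
  [[0,0,-0.2],[0,0,0],0],
])

```text
t: 6.8
eef_pos: [559.6, 136.6, 75.4]
tcp_rot: [-3.141, 0.002, -2.775]
ft_force: [-12.7, 1.5, 49.1]
opening: 0.006
grip_force: 24.9
```

Right down: contact was at about z 81 and it went hard at 75.5. Now I lift clear.

move_arm([
  [[0,0,1],[0,0,0],0],
  [[0,0,2],[0,0,0],0],
  [[0,0,3],[0,0,0],0],
  [[0,0,3],[0,0,0],0],
  [[-1,-2,3],[0,0,0],0],
  [[-2,-3,2],[0,0,0],0],
  [[-2,-3,0],[0,0,0],0],
  [[-2,-3,0],[0,0,0],0],
  [[-2,-3,0],[0,0,0],0],
  [[0,0,0],[0,0,0],0],
])

```text
t: 7.8
eef_pos: [467.3, -6.0, 213.0]
tcp_rot: [-3.141, -0.0, -2.777]
ft_force: [-0.7, -0.3, 0.2]
opening: 0.007
grip_force: 0.0
```

```bash
python3 look.py 3
```

```text
7.95 [469.6  -3.7 212.9] [-0.1 -0.2 -0.4]
```

View pics/c3.png

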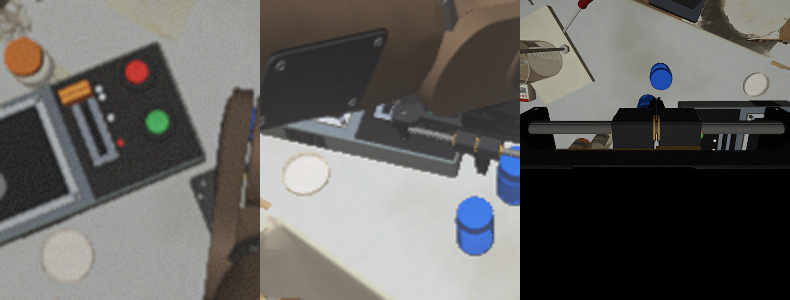

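The top view shows the lever at the far end of its slot beside the two white dots (75,92). The green button (157,122) is up, and the dish and jar are undisturbed. Handing in.

```bash
python3 -c "
from cell import env
print(env.job_done())"
```

```text
the job is handed in; nothing more can be done
None
```

I pushed the lever to the far stop (fast gear), then pressed the green start button right down and let it come up; the red button, beaker, dish and jar were left alone, and the job was handed in at about 8 s on the robot's clock.

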